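# Pop open the sample hatch of the moisture meter

### The arm

A 7-joint arm with a two-finger parallel gripper is mounted at the origin on the work surface. World frame = base frame: x ahead of the robot, y to its left, z up, the work surface at z = 0. Lengths are in m, angles in rad, forces in N, time in s.
With the tool pointing down it reaches from about 0.35 to 0.9 m from the base axis. Payload 8.1 kg.
Tool frame: the origin (TCP) lies at the very end of the fingers, on their centre line; the grasp point (between the pads) lies 19 mm behind it (arm.grasp_offset is the distance from the TCP to the grasp point, in m); z points along the fingers, y is the direction in which the jaws open and shut (so a half turn about z gives the same grasp; the last joint's range is limited). The gripper opens to 92 mm and grips with 3 to 60 N. Pads are 19 mm wide; open, the fingers measure 130 mm over their backs; the gripper's body (75 mm by 190 mm) begins 47 mm behind the grasp point.
Start: joints at [1.016, 0.434, 0.025, 1.573, -0.012, 1.134, -0.075], TCP at [0.273, -0.562, 0.227] pointing down, gripper open.
Joint ranges: [-2.62, 2.62], [-0.44, 2.09], [-1.27, 1.32], [0.08, 2.57], [-1.32, 4.46], [0.12, 2], [-2.74, 2.74]. Speed limits (rad/s): [2.22, 2.22, 3.01, 3.01, 3.14, 3.14, 3.14].

### API

Orientations are given as a rotation vector (axis times angle).
In Python, from cell import arm, eyes, workorder gives the robot as it stands.
- The arm moves only by the shell command python3 -m inch 'ROWS' [FORCE]. ROWS is JSON, a list that holds one entry, the list of rows, each a list of 5 numbers: the closure, from 0 (fully open) to 1 (shut), then the shift along the tool's x, y, z in mm, then the turn about the tool's z in degrees. A call has 1 to 12 rows; each row shifts and turns the pose as measured when the row begins, along the tool's axes as they then stand; what a row does not reach is not made up. A row lasts 1/10 s, in which the tool goes at most 50 mm and 8.59 degrees, less where a joint would pass 70% of its speed; a pose out of reach is approached as far as the arm can. A call with a gripper value outside its range is refused whole. The fingers move at their own pace and stop on an object; FORCE is the grip in N (left out, the last holds). Time passes only in rows, so rows that do not move let the fingers close. It gives the time, the measured TCP pose, the force and the opening at its end, in the units of the state.
- arm.observe(): the state, without advancing time (a new reading comes with each control period).
- eyes.get_image(name): name is "scene" or "top" or "wrist"; returns a dict with "frame" (480x640x3 uint8, blue, green, red), "intrinsics" (3x3 intrinsics, pixels), "rvec" (rotation vector, rad) and "tvec" (3), from world to camera coordinates, as OpenCV has them; the wrist camera has in their place "T_tool_cam" (4x4, takes a point from camera to tool coordinates, whose origin is the TCP and whose axes are the flange's). Camera axes: x right, y down, z forward; pixel columns grow to the right and rows downward; lengths in m; the calibration is good to about 2 mm. The wrist camera is an equidistant fisheye: a pixel r from the principal point sees the ray r / f radians off the axis. A picture is of the moment at which its call begins: read the wrist's pose just before it. There is no depth.
- workorder.sign_off(): hands the job in, once; it reports no verdict.
The state is a dict: "clock": time; "joints": joint angles; "dq": joint speeds; "joint_efforts": joint torques, N m; "position": TCP position; "ee_rot": TCP orientation; "force": force on the tool from outside, world axes, zero at the start; "ft_torque": the same for the moment, N m; "width": opening from 0.0 (shut) to 1.0 (fully open).
Only numpy, scipy, OpenCV 4.12 (cv2) and the standard library are available. Lean on these libraries where they do the work, as an engineer would, in place of code of your own. Each camera call takes 0.05 s, during which the arm holds its last target.

### The job

Get the coffee moisture meter on the cupping table ready for the next sample: with shut fingertips press the ringed dot near the front edge of its navy-blue hatch once, firmly but without ramming it, right in to the stop, and let go so that the push-push latch releases. Let the hatch swing up by itself, do not push it shut again, draw the hand clear and wait a moment to see that it stays open. Leave the bowls and the tin where they stand.

Things in the scene. Friction and masses are not known exactly. Their poses are not given: they have to be found in the camera images.
- meter: Bench-top moisture meter, fixed on the table: white, about 240 mm deep (its x), 190 mm wide (y), 112 mm high. Origin: on the table straight below the dot on the hatch, 10 mm behind mid-depth. -x is the front: a sloping dark console (blank display, keys), 87 mm high at its rear edge; behind it the 112 mm high deck with the hatch. z is up.
- hatch (a joint): Hatch angle, rad: 0 (within 0.01) shut and latched; negative pressed in, stop at -0.072 (5.5 mm down at the dot); positive opening upward, stop at 1.25. About 3 to 4 N at the dot moves it in to the stop. Pressed past -0.055 and let go, it is freed: a damped spring lifts it to 1.25 in about 1.5 s, following the finger, and holds it. Pressed less, it can stay latched. Pushed shut from open, it latches again.
- cam (a joint): Small steel heart-cam slide of the push-push latch, out of sight under the hatch's front end; not to be touched. Sideways position in m (along the meter's y): 0 latched, down to -0.007 as a press trips it, about +0.002 once the hatch is free; it goes beyond +0.006 only when the opened hatch is pushed shut again.
- press_mark (a point): White-ringed dot, 18 mm across, on top of the navy-blue hatch (panel 94 mm long in meter x, 84 mm wide, 5 mm thick, hinged at its rear edge). On the centre line, 16 mm behind the front edge, 77 mm from the hinge axis; the point is on the top surface, 113 mm above the table when shut, and moves with the hatch. The deck beside the hatch is level with it and starts 44 mm to either side.
- hatch_hinge (a point): Middle of the hatch's hinge axis (parallel to the meter's y) at the hatch's rear edge, 110 mm above the table, 78 mm behind the meter's origin; does not move.
- bowl_a: White cupping bowl, 92 mm across the rim, 64 mm high, loose; origin at the centre of its foot.
- bowl_b: The other white cupping bowl, same size, loose; origin at the centre of its foot.
- sample_tin: Closed aluminium sample tin with a plain buff label, 64 mm across, 100 mm high, loose; origin at the centre of its underside.

How it is judged:
By the outcome, as a careful person would: the job done as asked, in the order asked, and still so for the second after the job is handed in, with the robot touching nothing.
It also fails if it takes over 35 s, if anything falls off the work surface, if the arm or the gripper's body presses on something with over 40 N, if the wrist force passes 120 N, or if a joint passes its speed limit or range.

## Working session

There is one attempt and no reset: what is moved stays moved. The work goes in short steps, Python scripts to look and compute and a shell command to move; the robot and the scene stay as the last step left them, time stands still between calls to the robot, and variables do not carry over. Pictures are saved under pics/ and viewed, and the job is handed in when it is done.

```bash
ls; mkdir -p pics
python3 - <<'E'
from cell import arm, eyes
import cv2
print(arm.observe())
for n in ("scene","top","wrist"):
    d=eyes.get_image(n); cv2.imwrite(f"pics/{n}0.png",d["frame"]); print(n,{k:v for k,v in d.items() if k!="frame"})
E
```

```text
pics
{'clock': 0.0, 'joints': array([ 1.01642363,  0.43522002,  0.02497994,  1.5741211 , -0.0115803 ,
        1.13401103, -0.07510378]), 'dq': array([ 0.00012396, -0.00202316, -0.00135748, -0.00028334, -0.00191403,
       -0.00044148,  0.00124525]), 'joint_efforts': array([ 1.12774435e-04, -6.67847013e+01,  9.85125303e-01, -3.14453852e+01,
       -6.03415235e-02,  4.30399377e-02,  1.72591394e-04]), 'position': array([ 0.27255662, -0.56185024,  0.22593763]), 'ee_rot': array([-3.06031941e+00, -7.03171228e-01,  8.19880766e-04]), 'force': array([ 0.28264573,  0.2787071 , -0.21872821]), 'ft_torque': array([-0.01160908, -0.06111673,  0.02002075]), 'width': 1.0012124324927523}
scene {'intrinsics': array([[508.34299313,   0.        , 317.90027527],
       [  0.        , 508.34299313, 233.11614961],
       [  0.        ,   0.        ,   1.        ]]), 'rvec': array([ 1.67472431,  1.47206452, -0.82746721]), 'tvec': array([-0.1594316 , -0.20083598,  1.61019423])}
top {'intrinsics': array([[453.08967615,   0.        , 314.90963676],
       [  0.        , 453.08967615, 234.55328435],
       [  0.        ,   0.        ,   1.        ]]), 'rvec': array([ 2.13386477, -2.09786382,  0.21179892]), 'tvec': array([0.07238507, 0.60445347, 0.84118314])}
wrist {'intrinsics': array([[371.64829954,   0.        , 322.29710675],
       [  0.        , 371.64829954, 238.44874556],
       [  0.        ,   0.        ,   1.        ]]), 'T_tool_cam': array([[ 1.23788617e-03, -9.67417728e-01, -2.53182557e-01,
         6.83667471e-02],
       [ 9.99999099e-01,  1.06628361e-03,  8.14998422e-04,
        -1.06890859e-05],
       [-5.18479510e-04, -2.53183338e-01,  9.67418177e-01,
        -1.58185062e-01],
       [ 0.00000000e+00,  0.00000000e+00,  0.00000000e+00,
         1.00000000e+00]])}
```

View pics/scene0.png

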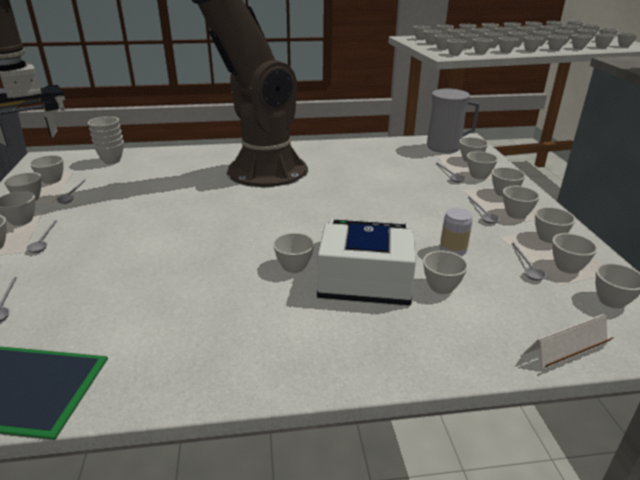

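View pics/top0.png

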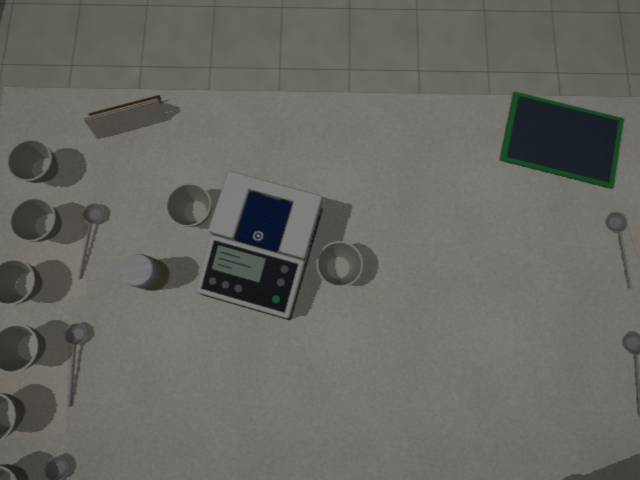

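View pics/wrist0.png

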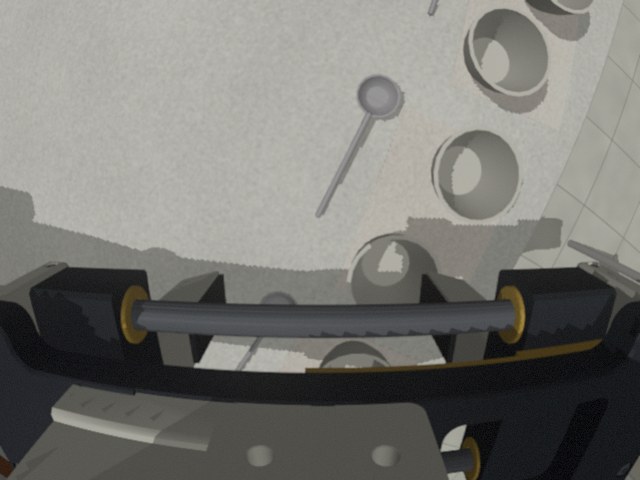

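The scene and top views show the meter with its navy hatch. The ringed dot is near (258,236) in top and (369,229) in scene. One bowl stands on each side, and the tin is at the left front. Next I'll measure the dot and the hatch direction.

```bash
cat > h.py <<'E'
import numpy as np, cv2
from scipy.spatial.transform import Rotation as R
def ray(d,px):
    K=d["intrinsics"]; Rm=cv2.Rodrigues(d["rvec"])[0]
    p=cv2.undistortPoints(np.array([[px]],float),K,None)[0,0]
    return -Rm.T@d["tvec"], Rm.T@np.array([p[0],p[1],1])
def onz(d,px,z):
    o,v=ray(d,px); return o+v*(z-o[2])/v[2]
def navy(d,big=True):
    f=d["frame"].astype(int); b,g,r=f[...,0],f[...,1],f[...,2]
    m=((b>50)&(b>2*r)&(b>1.7*g)).astype(np.uint8)
    return m
E
python3 - <<'E'
from h import *
from cell import arm, eyes
for n in("top","scene"):
    d=eyes.get_image(n); m=navy(d)
    cs,_=cv2.findContours(m,cv2.RETR_EXTERNAL,cv2.CHAIN_APPROX_NONE)
    c=max(cs,key=cv2.contourArea); hull=cv2.convexHull(c)
    print(n,cv2.boundingRect(c),cv2.contourArea(c))
    fill=np.zeros_like(m);cv2.fillConvexPoly(fill,hull,1); fill=cv2.erode(fill,np.ones((5,5)))
    w=(fill>0)&(d["frame"].min(2)>70)
    nn,l,st,ce=cv2.connectedComponentsWithStats(w.astype(np.uint8))
    for i in range(1,nn): print(' ',st[i],ce[i],onz(d,ce[i],.113))
    P=np.array([onz(d,p[0],.113)[:2] for p in c],np.float32)
    r=cv2.minAreaRect(P);print(' rect',r, cv2.boxPoints(r).tolist())
    cv2.imwrite(f"pics/crop_{n}.png",cv2.resize(d["frame"][140:340,100:400] if n=="top" else d["frame"][190:320,250:490],None,fx=2.6,fy=2.6,interpolation=cv2.INTER_CUBIC))
    if n=="top":
        for px in((190,205),(340,264)): print('bowl rim',onz(d,px,.064))
        print('tin',onz(d,(139,271),.1))
s=arm.observe();print(s["position"],R.from_rotvec(s["ee_rot"]).as_matrix().round(3))
E
```

```text
Traceback (most recent call last):
ValueError: max() iterable argument is empty
```

```bash
ls pics
```

```text
scene0.png
top0.png
wrist0.png
```

Run:
```python
import cv2
t=cv2.imread("pics/top0.png");s=cv2.imread("pics/scene0.png")
print(t[215,265],t[205,262],t[236,245],t[236,258],t[232,258],t[236,254],s[240,370],s[230,355],s[229,369],t[150,560])
```

```text
[44 16  5] [44 20  9] [45 21 10] [116 115 116] [96 89 86] [95 90 89] [62 27 13] [62 29 15] [121 113 107] [39 30 25]
```

```bash
sed -i 's/(b>50)&(b>2\*r)&(b>1.7\*g)/(b>30)\&(b>2.2*r)\&(b>1.6*g)/' h.py
cat > m.py <<'E'
from h import *
from cell import arm, eyes
for n in("top","scene"):
    d=eyes.get_image(n); m=navy(d)
    cs,_=cv2.findContours(m,cv2.RETR_EXTERNAL,cv2.CHAIN_APPROX_NONE)
    c=max(cs,key=cv2.contourArea); hull=cv2.convexHull(c)
    print(n,cv2.boundingRect(c),cv2.contourArea(c))
    fill=np.zeros_like(m);cv2.fillConvexPoly(fill,hull,1); fill=cv2.erode(fill,np.ones((5,5)))
    w=(fill>0)&(d["frame"].min(2)>50)
    nn,l,st,ce=cv2.connectedComponentsWithStats(w.astype(np.uint8))
    for i in range(1,nn): print(' ',st[i],ce[i],onz(d,ce[i],.113))
    P=np.array([onz(d,p[0],.113)[:2] for p in c],np.float32)
    r=cv2.minAreaRect(P);print(' rect',r, cv2.boxPoints(r).round(3).tolist())
    cv2.imwrite(f"pics/crop_{n}.png",cv2.resize(d["frame"][140:340,100:400] if n=="top" else d["frame"][190:320,250:490],None,fx=2.6,fy=2.6,interpolation=cv2.INTER_CUBIC))
    if n=="top":
        for px in((190,205),(340,264)): print('bowl rim',onz(d,px,.064))
        print('tin',onz(d,(139,271),.1))
s=arm.observe();print(s["position"],R.from_rotvec(s["ee_rot"]).as_matrix().round(3))
E
python3 m.py
```

```text
top (235, 193, 56, 58) 2032.0
  [253 231  10  10  74] [257.52702703 235.51351351] [0.58884139 0.18987343 0.113     ]
 rect ((0.6171677708625793, 0.18166017532348633), (0.0821368619799614, 0.09498602896928787), 74.97416687011719) [[0.5609999895095825, 0.15399999916553497], [0.6520000100135803, 0.12999999523162842], [0.6740000247955322, 0.20900000631809235], [0.5820000171661377, 0.23399999737739563]]
bowl rim [0.65871176 0.33453581 0.064     ]
bowl rim [0.5444969  0.03256086 0.064     ]
tin [0.51997016 0.41034844 0.1       ]
scene (347, 223, 41, 28) 829.5
  [363 226  11   6  54] [368.31481481 228.51851852] [0.58778863 0.18965561 0.113     ]
 rect ((0.6173807382583618, 0.18125633895397186), (0.08097571134567261, 0.10079655796289444), 76.28475189208984) [[0.5590000152587891, 0.15399999916553497], [0.6570000052452087, 0.12999999523162842], [0.6759999990463257, 0.20900000631809235], [0.578000009059906, 0.2329999953508377]]
[ 0.27278788 -0.56214828  0.22646888] [[ 0.9    0.437 -0.   ]
 [ 0.437 -0.9    0.   ]
 [-0.    -0.001 -1.   ]]
```

Both views agree within 1.1 mm. The dot is at (0.588, 0.190), and the hatch measures 82×95 mm with its centre 31 mm behind the dot, as specified. The meter's +x points at about −15°. First move: shut the fingers and travel toward a point above the dot.

```bash
python3 -m inch '[[[1,10,-8,-5,0],[1,36,-32,0,0],[1,36,-32,0,0],[1,36,-32,0,0],[1,36,-32,0,0],[1,36,-32,0,0],[1,36,-32,0,0],[1,36,-32,0,0],[1,36,-32,0,0],[1,36,-32,0,0],[1,36,-32,0,0],[1,36,-32,0,0]]]' 20
cat > go.py <<'E'
from h import *
from cell import arm
s=arm.observe(); M=R.from_rotvec(s["ee_rot"]).as_matrix()
t=np.array([0.5883,0.1898,0.113])
print("t",s["clock"],"pos",s["position"].round(4),"delta tool mm",(M.T@(t-s["position"])*1000).round(1),"F",s["force"].round(2),"w",round(s["width"],3))
print("yaw",np.degrees(np.arctan2(M[1,0],M[0,0])).round(1),"z",M[:,2].round(4),"j",s["joints"].round(2))
E
python3 go.py
```

```text
clock: 1.5
position: [0.4834, -0.0464, 0.2351]
ee_rot: [3.058, 0.691, 0.007]
force: [0.1, -0.8, 0.5]
width: 0.021
t 1.5 pos [ 0.4834 -0.0464  0.2351] delta tool mm [ 196.  -169.   121.3] F [ 0.11 -0.8   0.46] w 0.021
yaw 25.5 z [ 0.0056 -0.0057 -1.    ] j [ 0.22  0.22 -0.29  1.88  0.08  1.05 -1.22]
```

```bash
python3 -m inch '[[[1,36,-31,0,0],[1,36,-31,0,0],[1,36,-31,0,0],[1,36,-31,0,0],[1,36,-31,0,0],[1,10,-10,0,-8.5],[1,0,0,0,-8.5],[1,0,0,0,-8.5],[1,0,0,0,-8.5],[1,0,0,0,-8.5],[1,0,0,0,-8.5],[1,0,0,0,-8.5]]]'; python3 go.py
python3 -m inch '[[[1,0,0,0,-8.5],[1,0,0,0,-8.5],[1,0,0,0,-8.5],[1,0,0,0,-8.5],[1,0,0,0,-8.5],[1,0,0,0,-8.5],[1,0,0,0,-8.5],[1,0,0,0,-8.5]]]'; python3 go.py
```

```text
clock: 2.7
position: [0.5777, 0.2158, 0.2401]
ee_rot: [2.29, 2.138, 0.011]
force: [0.3, 0.6, 0.2]
width: 0.002
t 2.7 pos [0.5777 0.2158 0.2401] delta tool mm [-25.2  11.  127.2] F [0.32 0.61 0.2 ] w 0.002
yaw 86.1 z [ 0.0106 -0.0012 -0.9999] j [-0.05  0.48 -0.59  1.55  0.29  1.2  -0.76]
clock: 3.5
position: [0.5717, 0.2209, 0.2441]
ee_rot: [0.682, 3.052, -0.001]
force: [0.9, 0.8, -0.8]
width: 0.007
t 3.5 pos [0.5717 0.2209 0.2441] delta tool mm [-26.4 -21.4 131.5] F [ 0.89  0.77 -0.79] w 0.007
yaw 154.8 z [ 0.0141 -0.004  -0.9999] j [ 0.11  0.54 -0.87  1.54  0.44  1.26  0.3 ]
```

```bash
python3 -m inch '[[[1,-8,-7,0,-5],[1,-8,-7,10,-5],[1,-5,-4,30,0],[1,0,0,30,0],[1,0,0,20,0],[1,0,0,0,0],[1,0,0,0,0]]]'; python3 go.py
```

```text
clock: 4.2
position: [0.5837, 0.1999, 0.1563]
ee_rot: [0.385, 3.098, -0.004]
force: [-0.2, 1.0, 0.1]
width: 0.004
t 4.2 pos [0.5837 0.1999 0.1563] delta tool mm [-6.1 -8.7 43.4] F [-0.22  1.04  0.15] w 0.004
yaw 165.8 z [ 0.0193 -0.0053 -0.9998] j [ 0.14  0.63 -0.87  1.64  0.55  1.11  0.44]
```

```bash
python3 -m inch '[[[1,-6,-9,10,0],[1,0,0,12,0],[1,0,0,6,0],[1,0,0,0,0]]]'; python3 go.py
python3 - <<'E'
from cell import eyes
import cv2
s=eyes.get_image("scene")["frame"][150:310,240:480]; t=eyes.get_image("top")["frame"][140:340,130:400]
s=cv2.resize(s,(600,400),interpolation=cv2.INTER_CUBIC)
cv2.imwrite("pics/s1.png",s); cv2.imwrite("pics/t1.png",cv2.resize(t,None,fx=2,fy=2)); cv2.imwrite("pics/w1.png",eyes.get_image("wrist")["frame"])
E
```

```text
clock: 4.6
position: [0.5894, 0.1896, 0.1296]
ee_rot: [0.385, 3.093, -0.002]
force: [-0.2, -0.3, 0.0]
width: 0.005
t 4.6 pos [0.5894 0.1896 0.1296] delta tool mm [ 1.6 -0.1 16.5] F [-0.23 -0.29  0.03] w 0.005
yaw 165.8 z [ 0.0239 -0.0046 -0.9997] j [ 0.15  0.66 -0.85  1.67  0.58  1.06  0.43]
```

View pics/s1.png

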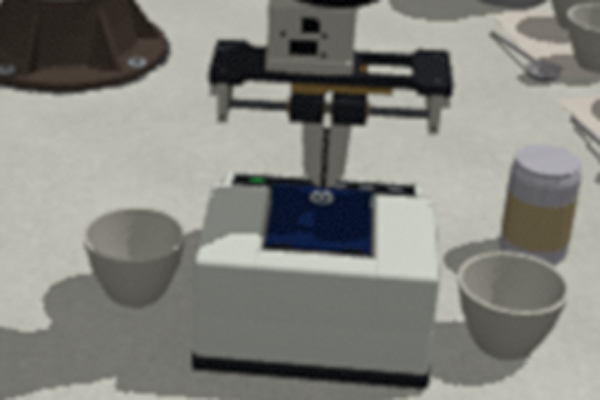

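View pics/w1.png

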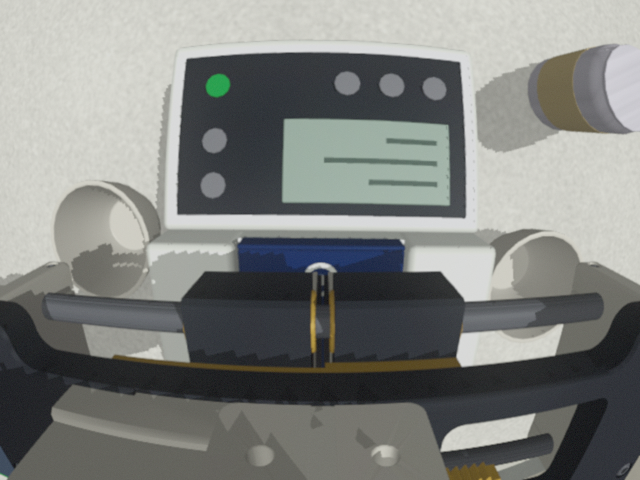

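The scene view shows the shut tips right above the dot at about (320,195). The wrist view shows the ring at (320,268), centred on the finger line. Now I'll go down gently.

```bash
python3 -m inch '[[[1,1,0,5,0],[1,0,0,4,0],[1,0,0,3,0],[1,0,0,0,0]]]'; python3 go.py
```

```text
clock: 5.15
position: [0.5891, 0.1912, 0.1184]
ee_rot: [0.383, 3.092, 0.0]
force: [0.2, -0.3, 0.3]
width: 0.008
t 5.15 pos [0.5891 0.1912 0.1184] delta tool mm [ 0.6 -1.6  5.4] F [ 0.2  -0.28  0.29] w 0.008
yaw 165.9 z [ 0.0259 -0.0031 -0.9997] j [ 0.14  0.67 -0.85  1.68  0.59  1.04  0.42]
```

```bash
python3 -m inch '[[[1,0,-2,3,0],[1,0,0,2,0],[1,0,0,2,0]]]'; python3 go.py
```

```text
clock: 5.45
position: [0.5888, 0.1894, 0.1114]
ee_rot: [0.383, 3.091, 0.001]
force: [-1.1, 1.2, 3.0]
width: 0.008
t 5.45 pos [0.5888 0.1894 0.1114] delta tool mm [ 0.6  0.3 -1.6] F [-1.12  1.19  3.05] w 0.008
yaw 165.9 z [ 0.0263 -0.0028 -0.9997] j [ 0.14  0.68 -0.84  1.69  0.6   1.02  0.42]
```

In contact: 3 N, about 1.6 mm in. I'll press on toward the stop.

```bash
python3 -m inch '[[[1,0,0,2,0],[1,0,0,2,0]]]'; python3 go.py
```

```text
clock: 5.65
position: [0.589, 0.1895, 0.1077]
ee_rot: [0.383, 3.091, 0.001]
force: [-5.7, -3.6, 19.9]
width: 0.005
t 5.65 pos [0.589  0.1895 0.1077] delta tool mm [ 0.6  0.2 -5.4] F [-5.71 -3.63 19.92] w 0.005
yaw 165.9 z [ 0.0267 -0.0029 -0.9996] j [ 0.14  0.68 -0.84  1.7   0.6   1.02  0.41]
```

The force jumped to 20 N at 5.3 mm of travel, so it is firmly on the stop. I'm letting go: straight up, then away to the front, which is tool +x.

```bash
python3 -m inch '[[[1,0,0,-10,0],[1,0,0,-25,0],[1,10,0,-40,0],[1,20,0,-40,0],[1,40,0,-20,0],[1,40,0,-10,0],[1,40,0,0,0],[1,20,0,0,0],[1,0,0,0,0]]]'; python3 go.py
python3 - <<'E'
from cell import eyes
import cv2
s=eyes.get_image("scene")["frame"][130:330,220:500]; cv2.imwrite("pics/s2.png",cv2.resize(s,None,fx=2.5,fy=2.5,interpolation=cv2.INTER_CUBIC))
E
```

```text
clock: 6.55
position: [0.4155, 0.2343, 0.2554]
ee_rot: [0.384, 3.088, 0.004]
force: [0.1, 0.4, 0.0]
width: 0.004
t 6.55 pos [0.4155 0.2343 0.2554] delta tool mm [-174.2   -1.7  147.5] F [0.09 0.4  0.02] w 0.004
yaw 165.8 z [ 0.03   -0.001  -0.9995] j [ 0.21  0.32 -1.05  1.84  0.33  1.14  0.37]
```

View pics/s2.png

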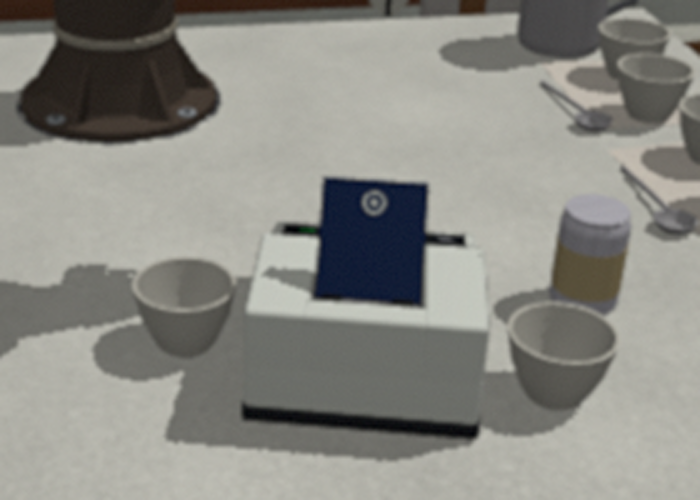

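The hatch is swinging up, with the ring now at about (373,202) in the crop. The hand is clear. I'll wait and look again.

```bash
python3 -m inch '[[[1,0,0,0,0],[1,0,0,0,0],[1,0,0,0,0],[1,0,0,0,0],[1,0,0,0,0],[1,0,0,0,0],[1,0,0,0,0],[1,0,0,0,0],[1,0,0,0,0],[1,0,0,0,0],[1,0,0,0,0],[1,0,0,0,0]]]'
cat > look.py <<'E'
from h import *
from cell import eyes
import sys
d=eyes.get_image("scene");s=d["frame"][130:330,220:500]; cv2.imwrite(f"pics/{sys.argv[1]}.png",cv2.resize(s,None,fx=2.5,fy=2.5,interpolation=cv2.INTER_CUBIC))
m=navy(d); y,x=np.nonzero(m[150:300,300:450]); print("navy box",x.min()+300,x.max()+300,y.min()+150,y.max()+150)
# expected projection of the dot for angles
u=np.array([np.cos(np.radians(-14.5)),np.sin(np.radians(-14.5))]); dot=np.array([.5883,.1898])
for a in (.9,1.1,1.25):
    h=dot+.077*u  # hinge approx (77-78 mm behind)
    p=np.r_[h-u*(.077*np.cos(a)-.003*np.sin(a)*-1*-1), .110+.077*np.sin(a)+.003*np.cos(a)]
    print(a,cv2.projectPoints(p[None],d["rvec"],d["tvec"],d["intrinsics"],None)[0].ravel().round(1))
E
python3 look.py s3;python3 -m inch '[[[1,0,0,0,0],[1,0,0,0,0],[1,0,0,0,0],[1,0,0,0,0],[1,0,0,0,0],[1,0,0,0,0],[1,0,0,0,0],[1,0,0,0,0],[1,0,0,0,0],[1,0,0,0,0],[1,0,0,0,0],[1,0,0,0,0]]]'; python3 look.py s4; python3 go.py
python3 - <<'E'
from cell import eyes
import cv2
cv2.imwrite("pics/t4.png",eyes.get_image("top")["frame"])
E
```

```text
clock: 7.8
position: [0.4211, 0.2322, 0.2546]
ee_rot: [0.394, 3.088, 0.006]
force: [-0.1, 0.4, 1.0]
width: 0.003
navy box 347 389 202 250
0.9 [369.6 211. ]
1.1 [369.5 210.7]
1.25 [369.5 211.5]
clock: 9.05
position: [0.4211, 0.2322, 0.2546]
ee_rot: [0.394, 3.088, 0.006]
force: [-0.6, 0.0, 0.6]
width: 0.008
navy box 347 390 202 250
0.9 [369.6 211. ]
1.1 [369.5 210.7]
1.25 [369.5 211.5]
t 9.1 pos [0.4211 0.2321 0.2546] delta tool mm [-1.685e+02 -1.000e-01  1.464e+02] F [-0.25 -0.19  0.02] w 0.003
yaw 165.5 z [ 2.870e-02  4.000e-04 -9.996e-01] j [ 0.21  0.32 -1.04  1.83  0.33  1.14  0.37]
```

View pics/s4.png

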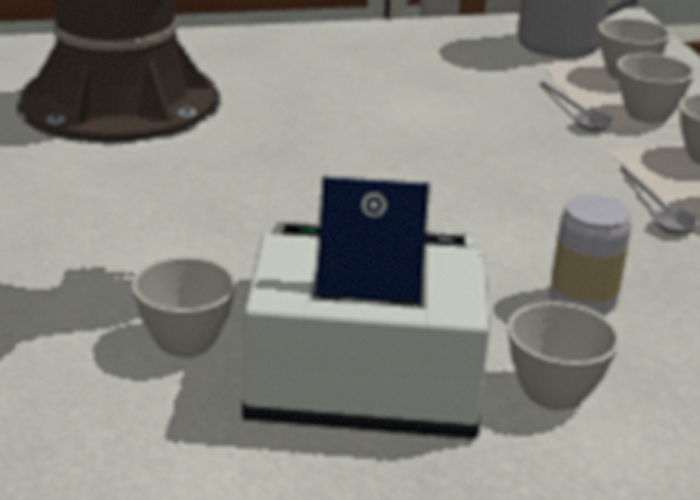

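View pics/t4.png

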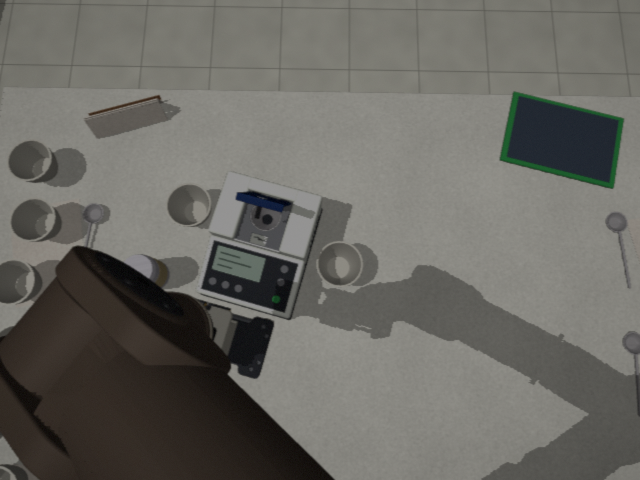

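The top view shows the hatch standing open with the chamber visible at (265,215). The bowls are still at (190,205) and (340,264). The scene view is unchanged 1.2 s later, and the tin has not moved. I'll hand it in.

```bash
python3 -c "
from cell import workorder
print(workorder.sign_off())"
```

```text
the job is handed in; nothing more can be done
None
```

The hatch is open and stayed open. I pressed the ringed dot once with shut fingertips, let go, drew the hand clear to the front and handed the job in at about 9 s.

- **Press:** the finger went in about 5.3 mm against the given 5.5 mm stop. The force rose from 3 N to about 20 N, which I took as reaching the stop.
- **Hatch:** the top view shows it standing open with the chamber visible. Two scene views about 1.2 s apart match to within a pixel.
- **Angle not confirmed:** I did not measure the final angle. My dot projection gives nearly the same image position from 0.9 to 1.25 rad, so it cannot tell those angles apart.
- **Bowls, tin and hand:** the bowls are where they were in both views. The tin looks unmoved in the scene view, but the arm partly hides it in the top view. The tool force is near zero, with the hand about 170 mm in front of the dot and 140 mm above it.

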